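# Mark two faces of a book-box blank at the marking fixture

## Task

Mark the book-shaped wooden blank on two faces at the marking fixture: keeping it flat on the bench, push its red-striped end, square and centred, against the sprung brass bar until the bar is fully home and the face meets both steel stops, hold it there a moment and draw back; then turn the blank and do the same with its blue-striped long side. Finally set it down (do not drop it) flat and centred in the plywood tray and let go. Leave everything else on the bench where it is.

Things in the scene. Friction and masses are not known exactly. Their poses are not given: they have to be found in the camera images.
- blank_center (a point): Centre (half-way up) of the pale, loose, book-shaped wooden blank, lying flat, z up: 100 mm long (its x), 66 wide (its y), 60 high, about 0.24 kg. Red strip on the +x end, blue strip on the flat +y long side; -y side is the spine, upright from 8 to 52 mm up, its edges rounded. Grip it across the 66 mm, with fingertips kept 25 mm or more above its underside to clear fixture and tray walls
- red_face (a point): centre of the blank's flat red-striped end, 50 mm from blank_center along the blank's +x, 30 mm above its underside; axes as the blank's
- blue_face (a point): centre of the blank's flat blue-striped long side, 33 mm from blank_center along the blank's +y, 30 mm above its underside; axes as the blank's
- fixture: Steel marking fixture on a green foot, fixed, all of it at most 20 mm high, 130 wide (its y), 80 deep. Origin on the bench midway between its two upright stop faces, which lie in its plane x = 0, from 18 to 50 mm either side along y, and face its -x, roughly the robot. Push the blank in along its +x over the bare bench. The brass bar (30 wide, 4 to 18 mm up) is between the stops
- bar (a joint): travel of the sprung brass bar in m: 0 = out (12 mm proud of the stops), 0.012 = fully home, flush with the stops. Springs back by itself; 2 N to start it, 5 N fully home
- tray: shallow plywood tray with cork floor, fixed to the bench, 150 mm (its x) x 100 mm (its y), 22 mm high, walls and floor 5 mm thick (inside 140 x 90 mm). Origin at the centre of its underside, z up. The blank fits only with its length along the tray's length, either way round
- wax_tin: bystander, loose, to be left alone: flat round brass-coloured tin, diameter 56, 45 high (mm); origin low down on it, at the middle
- glue: bystander, loose, to be left alone: yellow glue bottle with red cap, diameter 52, 130 high (mm); origin low down on it, at the middle
- pencil: bystander, loose, to be left alone: yellow pencil lying flat, 160 long, 8 thick (mm); origin low down on it, at the middle
- try_square: bystander, loose, to be left alone: try square lying flat: dark wooden stock 110 long, steel blade 150 long, 16 high (mm); origin low down on it, middle of the stock
- mallet: bystander, loose, to be left alone: wooden carving mallet lying down, head 75 x 110 x 56 high, handle 130 long (mm); origin low down on it, where head and handle meet
- gouge: bystander, loose, to be left alone: hand tool with wooden handle, lying flat, about 200 long (mm); origin low down on it, between handle and tip
- offcut: bystander, loose, to be left alone: darker wooden offcut without coloured strips, 90 x 60 x 35 high (mm); origin low down on it, at the middle
There are look-alikes about, which are no part of the job. What is shaped like the part that bears blank_center but green is not meant.

How it is judged:
On the way, in this order (a step that is already met when the one before it is completed fails the run):
1. the red-striped end is pressed square and centred against the brass bar, bar fully home (value of joint bar above 0.0105 m and angle between the x axis of red_face and the x axis of fixture, either way round below 0.09 rad and x of red_face in the frame of fixture between -0.003 and 0.006 m and y of red_face in the frame of fixture between -0.015 and 0.015 m and height (world z) of red_face below 0.036 m and angle between red_face's own z axis and vertical below 0.09 rad and contact force between blank and bar above 2 N), for 0.2 s.
2. the blank is drawn back and the bar has sprung out (value of joint bar below 0.002 m and x of red_face in the frame of fixture below -0.012 m), for 0.05 s.
3. the blue-striped long side is pressed square and centred against the brass bar, bar fully home (value of joint bar above 0.0105 m and angle between the y axis of blue_face and the x axis of fixture, either way round below 0.09 rad and x of blue_face in the frame of fixture between -0.003 and 0.006 m and y of blue_face in the frame of fixture between -0.015 and 0.015 m and height (world z) of blue_face below 0.036 m and angle between blue_face's own z axis and vertical below 0.09 rad and contact force between blank and bar above 2 N), for 0.2 s.
At the end, for the whole second after the job is handed in: The blank lies flat (within 0.06 rad) on the floor of the tray, centred within 25 mm along and 18 mm across it, at rest and released; the brass bar has sprung out again (within 2 mm) (x of blank_center in the frame of tray between -0.025 and 0.025 m and y of blank_center in the frame of tray between -0.018 and 0.018 m and z of blank_center in the frame of tray between 0.031 and 0.039 m and angle between blank_center's own z axis and vertical below 0.06 rad and linear speed of blank below 0.02 m/s and value of joint bar below 0.002 m and contact force between blank and the fingers below 0.05 N); the robot touches nothing.
It fails at once if the blank is dropped into the tray (let go more than 25 mm above its floor) (horizontal distance between blank_center and tray below 0.09 m and z of blank_center in the frame of tray above 0.06 m and contact force between blank and the fingers below 0.05 N).
It fails at once if one of the seven bystanders is moved more than 30 mm (distance of any of wax_tin, glue, pencil, try_square, mallet, gouge, offcut from where it was at the start of the episode above 0.03 m).
It also fails if it takes over 59 s, if anything falls off the work surface, if the arm or the gripper's body presses on something with over 40 N, if the wrist force passes 120 N, or if a joint passes its speed limit or range.

## Robot

A 6-joint arm with a two-finger parallel gripper is mounted at the origin on the work surface. World frame = base frame: x ahead of the robot, y to its left, z up, the work surface at z = 0. Lengths are in m, angles in rad, forces in N, time in s.
With the tool pointing down it reaches from about 0.325 to 0.85 m from the base axis. Payload 15.5 kg.
Tool frame: the origin (TCP) lies on the centre line of the jaws, within the pads' length; the fingertips stand 17 mm ahead of it and the grasp point (between the pads) lies 2 mm behind it; y points along the fingers, x is the direction in which the jaws open and shut, and the axes are right-handed (so a half turn about y gives the same grasp; the last joint's range is limited). The gripper opens to 91 mm and grips with 3 to 60 N. Pads are 32 mm wide; open, the fingers measure 118 mm over their backs; the gripper's body (76 mm by 178 mm) begins 60 mm behind the grasp point.
Start: joints at [-1.238, 0.494, 1.345, -0, 1.302, -0.096], TCP at [0.26, -0.568, 0.231] pointing down, gripper open.
Joint ranges: [-2.91, 2.91], [-0.82, 2.16], [0.22, 2.67], [-1.22, 4.37], [0.12, 2.79], [-3.08, 3.08]. Speed limits (rad/s): [1.89, 1.89, 2.57, 3.01, 3.01, 3.01].

## Interface

Orientations are given as a rotation vector (axis times angle).
In Python, from bench import ctrl gives the robot as it stands. The module is installed in compiled form; this text tells all that it offers.
- The arm moves only by the tool apply_moves, never from a script. Its argument "moves" is one flat list of numbers, 7 for each row, row after row: the shift along the tool's x, y, z in cm, then the turn, a rotation vector about the tool's x, y, z in rad, then the finger opening in cm, from 0 to 9.12. In form: [tx, ty, tz, wx, wy, wz, grip, tx, ty, tz, wx, wy, wz, grip, ...]. A call has 1 to 10 rows; each row shifts and turns the commanded pose from where the row before left it, along the tool's axes as they then stand; what a row does not reach is not made up. A row lasts 1/12 s, in which the tool goes at most 41.7 mm and 7.16 degrees, less where a joint would pass 70% of its speed; a pose out of reach is approached as far as the arm can. A call with a gripper value outside its range is refused whole. The fingers move at their own pace and stop on an object; "newtons" is the grip in N (left out, the last holds). Time passes only in rows, so rows that do not move let the fingers close. It gives the time, the measured TCP pose, the force and the opening at its end, in the units of the state.
- ctrl.sense(): the state, without advancing time (a new reading comes with each control period).
- ctrl.read_camera(name): name is "side" or "top" or "wrist"; returns a dict with "img" (384x512x3 uint8, red, green, blue), "range_z" (384x512 float32, m along the optical axis (not along the pixel's ray), 0 where there is no reading), "fx", "fy", "cx", "cy" (pixels), "k1" (the pictures are not rectified: a ray, as slopes to the right and down, at radius r is drawn at 1 + k1 r^2 times it, then the intrinsics apply), "R" (3x3) and "t" (3): a world point X has camera coordinates R X + t. Camera axes: x right, y down, z forward; pixel columns grow to the right and rows downward; lengths in m; the calibration is good to about 2 mm. A picture is of the moment at which its call begins.
- ctrl.sign_off(): hands the job in, once; it reports no verdict.
Trained networks look in the newest picture that a camera, given by its name, has taken for a name from the list of things; names that differ only in an ending like _2 or _b are one class to them, and where a whole thing is asked for, a point or a joint stands for the part that bears it (a point fixed in the world has none). Each returns a list of dicts, best first, with "conf" (0 to 1); they miss things now and then, are a little off and sometimes report something else, mostly with a low value. They report only what shows in the picture. A call takes as long as a camera call. They do not tell look-alikes from the thing itself.
- ctrl.recognise(camera, name): "position" ([row, column] in pixels, amid what is visible of it).
The state is a dict: "t": time; "joint_positions": joint angles; "joint_vel": joint speeds; "effort": joint torques, N m; "eef_pos": TCP position; "eef_rot": TCP orientation; "contact_force": force on the tool from outside, world axes, zero at the start; "wrist_torque": the same for the moment, N m; "finger_gap": opening from 0.0 (shut) to 1.0 (fully open).
Only numpy, scipy, OpenCV 4.12 (cv2) and the standard library are available. Lean on these libraries where they do the work, as an engineer would, in place of code of your own. Each camera call takes 0.05 s, during which the arm holds its last target.

## Working session

There is one attempt and no reset: what is moved stays moved. The work goes in short steps, Python scripts to look and compute and a tool call to move; the robot and the scene stay as the last step left them, time stands still between calls to the robot, and variables do not carry over. Pictures are saved under pics/ and viewed, and the job is handed in when it is done.

Besides the shell and the picture viewer there is one more tool, called after "Call:" as name(argument=value, ...), one argument or row to a line, values as JSON. apply_moves: Moves the arm, as the interface text tells. Its arguments: {"type":"object","properties":{"moves":{"type":"array","items":{"type":"number"}},"newtons":{"type":"number"}},"required":["moves"]}

```bash
mkdir -p pics
cat > h.py <<'E'
import numpy as np, cv2
from bench import ctrl
from scipy.spatial.transform import Rotation as Rn
def K(c): return np.array([[c['fx'],0,c['cx']],[0,c['fy'],c['cy']],[0,0,1.]])
def D(c): return np.array([c['k1'],0,0,0,0.])
def rays(c,px):
    u=cv2.undistortPoints(np.array(px,float).reshape(-1,1,2),K(c),D(c)).reshape(-1,2)
    return np.c_[u,np.ones(len(u))]
def cloud(c):
    h,w=c['range_z'].shape
    g=np.stack(np.meshgrid(np.arange(w),np.arange(h)),-1).reshape(-1,2).astype(float)
    P=rays(c,g)*c['range_z'].reshape(-1,1)
    return ((P-c['t'])@c['R']).reshape(h,w,3)
def plane(c,px,z):
    d=rays(c,px)@c['R']; o=-c['R'].T@c['t']
    return o+d*((z-o[2])/d[:,2])[:,None]
def proj(c,X):
    r,_=cv2.Rodrigues(c['R']); return cv2.projectPoints(np.array(X,float).reshape(-1,3),r,np.array(c['t'],float),K(c),D(c))[0].reshape(-1,2)
def save(c,n): cv2.imwrite('pics/'+n,c['img'][:,:,::-1])
E
python3 - <<'E'
from h import *
s=ctrl.sense(); print({k:np.round(v,3) for k,v in s.items()})
for n in ['top','side','wrist']:
    c=ctrl.read_camera(n); save(c,n+'1.png'); np.savez(n+'1.npz',**c)
    C=cloud(c)
    print(n,-c['R'].T@c['t'],c['k1'])
    for o in ['blank_center','fixture','tray','bar','offcut','mallet','glue','wax_tin','pencil','try_square','gouge','red_face','blue_face']:
        for d in ctrl.recognise(n,o)[:3]:
            r,q=map(int,d['position']); print(o,round(d['conf'],2),r,q,C[r,q].round(3))
E
```

```text
{'t': np.float64(0.0), 'joint_positions': array([-1.237,  0.494,  1.346,  0.   ,  1.302, -0.095]), 'joint_vel': array([-0.   ,  0.001, -0.001, -0.001,  0.   , -0.   ]), 'effort': array([-2.0000e-03, -8.7883e+01, -3.8186e+01,  7.1000e-02,  5.3000e-02,
       -0.0000e+00]), 'eef_pos': array([ 0.26 , -0.568,  0.23 ]), 'eef_rot': array([-1.381,  0.889, -0.887]), 'contact_force': array([-0.369,  0.188, -0.349]), 'wrist_torque': array([-0.001, -0.029,  0.023]), 'finger_gap': np.float64(0.999)}
top [ 0.45833229 -0.01132642  1.62894881] -0.13171599226853764
blank_center 0.9 212 241 [0.451 0.03  0.072]
blank_center 0.86 265 180 [0.269 0.23  0.061]
blank_center 0.86 266 320 [ 0.275 -0.238  0.061]
fixture 0.86 148 175 [0.666 0.265 0.02 ]
fixture 0.26 212 245 [0.451 0.017 0.057]
tray 0.75 175 313 [ 0.585 -0.217 -0.004]
tray 0.5 214 243 [0.444 0.023 0.063]
bar 0.63 163 172 [0.615 0.275 0.011]
offcut 0.75 181 117 [0.547 0.461 0.032]
offcut 0.61 220 113 [0.412 0.478 0.006]
mallet 0.93 196 387 [ 0.515 -0.466  0.048]
glue 0.72 117 224 [0.757 0.091 0.122]
glue 0.37 181 117 [0.547 0.461 0.032]
wax_tin 
[... 1048 characters left out ...]
 0.56 189 225 [0.684 0.016 0.045]
pencil 0.5 291 250 [0.345 0.233 0.007]
try_square 0.64 333 183 [0.364 0.453 0.016]
try_square 0.5 189 226 [0.681 0.014 0.046]
red_face 0.94 160 207 [ 0.833 -0.034  0.062]
red_face 0.73 226 275 [0.435 0.038 0.06 ]
red_face 0.6 308 273 [0.233 0.258 0.061]
blue_face 0.89 226 274 [0.436 0.041 0.061]
blue_face 0.88 306 272 [0.237 0.257 0.064]
blue_face 0.75 162 208 [ 0.82  -0.028  0.063]
wrist [ 0.32485095 -0.53890355  0.38502495] -0.02475916474161591
blank_center 0.57 78 20 [ 0.247 -0.286  0.038]
pencil 0.47 27 138 [ 0.347 -0.382  0.027]
gouge 0.6 27 138 [ 0.347 -0.382  0.027]
red_face 0.65 76 22 [ 0.249 -0.286  0.035]
blue_face 0.95 77 21 [ 0.248 -0.286  0.037]
```

View pics/top1.png

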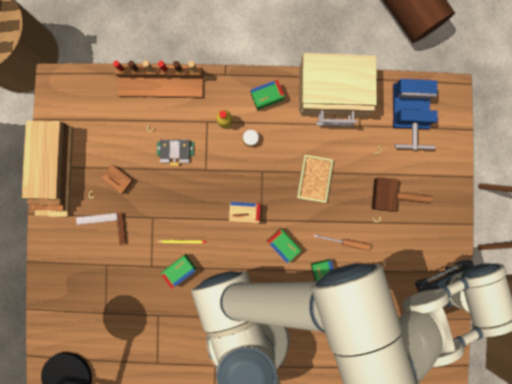

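View pics/side1.png

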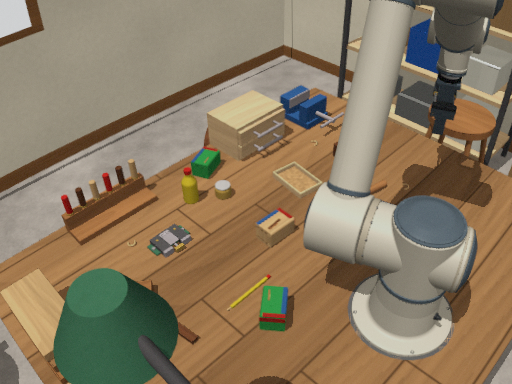

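Run:
```python
import cv2
a=cv2.imread('pics/top1.png'); cv2.imwrite('pics/top1z.png',cv2.resize(a[80:290,140:340],(760,798)[::1],interpolation=cv2.INTER_CUBIC)[:600])
cv2.imwrite('pics/top1y.png',cv2.resize(a[190:290,150:350],(800,400),interpolation=cv2.INTER_CUBIC))
```

```text
(no output)
```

View pics/top1z.png

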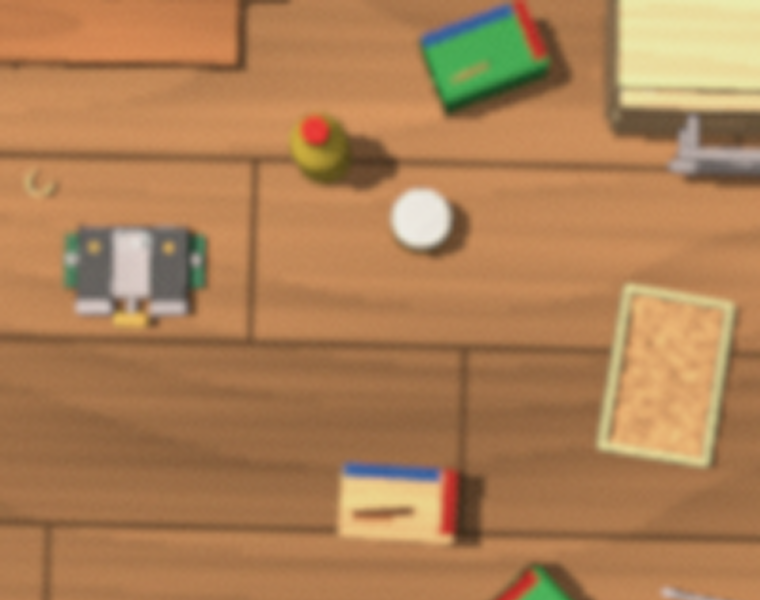

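View pics/top1y.png

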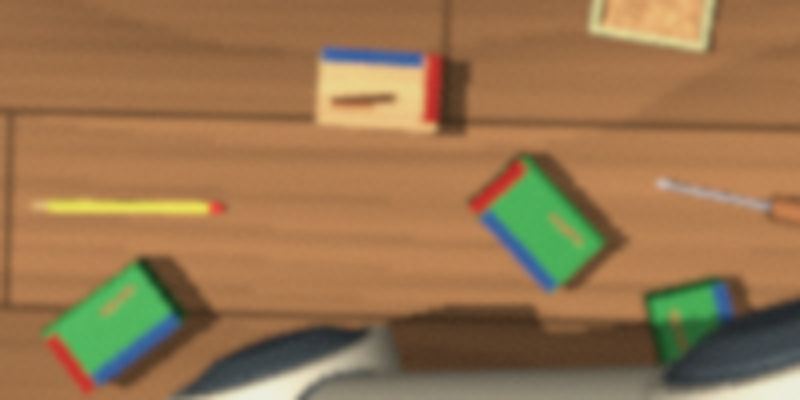

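Run:
```python
from h import *
L=lambda n:dict(np.load(n+'1.npz'))
s=ctrl.sense(); print(Rn.from_rotvec(s['eef_rot']).as_matrix().round(3))
for n in ['top','side']:
    c=L(n); C=cloud(c); im=c['img'].astype(int); hsv=cv2.cvtColor(c['img'],cv2.COLOR_RGB2HSV)
    X,Y,Z=C[...,0],C[...,1],C[...,2]
    def rect(m,name,z):
        m=m.astype(np.uint8); k,lab,st,_=cv2.connectedComponentsWithStats(m)
        i=1+np.argmax(st[1:,4]); ys,xs=np.nonzero(lab==i)
        P=plane(c,np.c_[xs,ys],z)[:,:2]
        r=cv2.minAreaRect(P.astype(np.float32)); print(n,name,len(xs),'ctr',np.round(r[0],4),'size',np.round(r[1],4),'ang',round(r[2],2),'medZ',np.median(Z[lab==i]).round(4),'mean',P.mean(0).round(4))
    near=lambda x,y,r:(np.hypot(X-x,Y-y)<r)
    rect(near(.443,.022,.08)&(Z>.05),'blanktop',.06)
    b=near(.443,.022,.08)
    H,S=hsv[...,0],hsv[...,1]
    rect(b&(H>105)&(H<130)&(S>120),'blue',.06)
    rect(b&((H<6)|(H>174))&(S>170),'red',.06)
    rect(near(.59,-.22,.13)&(Z>.014)&(Z<.03),'trayrim',.022)
    rect(near(.66,.27,.09)&(Z>.010)&(Z<.03),'fix',.02)
    print('bench',np.median(Z[near(.5,.15,.05)]))
```

```text
[[ 0.416  0.     0.909]
 [-0.909 -0.     0.416]
 [ 0.    -1.    -0.   ]]
top blanktop 589 ctr [0.4509 0.0187] size [0.1004 0.0662] ang 87.68 medZ 0.0585 mean [0.4509 0.019 ]
top blue 33 ctr [0.4781 0.0258] size [0.0705 0.0048] ang 87.67 medZ 0.0596 mean [0.4781 0.0262]
top red 52 ctr [ 0.4534 -0.0282] size [0.0501 0.01  ] ang 1.21 medZ 0.0582 mean [ 0.454  -0.0274]
top trayrim 221 ctr [ 0.5719 -0.2213] size [0.1012 0.1508] ang 81.5 medZ 0.0207 mean [ 0.5725 -0.2211]
top fix 646 ctr [0.6521 0.2715] size [0.0905 0.1117] ang 1.02 medZ 0.0179 mean [0.6579 0.268 ]
bench -0.0018100657266628664
side blanktop 590 ctr [0.4483 0.0235] size [0.1109 0.0745] ang 88.28 medZ 0.0613 mean [0.4489 0.0242]
side blue 45 ctr [0.4808 0.0251] size [0.0785 0.0075] ang 88.11 medZ 0.0622 mean [0.4802 0.0255]
side red 37 ctr [ 0.4557 -0.0254] size [0.0095 0.0544] ang 86.97 medZ 0.0627 mean [ 0.455  -0.0249]
side trayrim 322 ctr [ 0.5712 -0.2144] size [0.1103 0.1644] ang 81.3 medZ 0.0214 mean [ 0.5711 -0.2157]
side fix 717 ctr [0.6495 0.277 ] size [0.1016 0.1262] ang 1.65 medZ 0.0206 mean [0.6539 0.2728]
bench 0.0014167058410020693
```

```bash
cat >> h.py <<'E'
def goal(x,y,z,deg):
    s=ctrl.sense(); R=Rn.from_rotvec(s['eef_rot']).as_matrix(); p=np.array(s['eef_pos'])
    th=np.degrees(np.arctan2(R[1,0],R[0,0]))
    d=(deg-th+180)%360-180; a=np.radians(deg)
    G=np.c_[[np.cos(a),np.sin(a),0],[0,0,-1],[-np.sin(a),np.cos(a),0]]
    print('pos',p.round(4),'th',th.round(2),'tilt',np.degrees(np.arccos(-R[2,1])).round(2),'j6',round(s['joint_positions'][5],2),'t',round(float(s['t']),2),'F',np.round(s['contact_force'],1))
    print('turn wy',round(-np.radians(d),4),'then shift cm (turned frame)',(G.T@(np.array([x,y,z])-p)*100).round(2),'(present frame)',(R.T@(np.array([x,y,z])-p)*100).round(2))
E
python3 -c "
from h import *
goal(.451,.019,.231,-2.3)"
```

```text
pos [ 0.2599 -0.5684  0.231 ] th -65.43 tilt 0.01 j6 -0.1 t 2.1 F [-0.  -0.1  0.4]
turn wy -1.1018 then shift cm (turned frame) [16.74 -0.   59.46] (present frame) [-4.548e+01 -1.000e-02  4.181e+01]
```

Call:
apply_moves(
  moves=[0,0,0,0,-0.122,0,9.1,0,0,0,0,-0.122,0,9.1,0,0,0,0,-0.122,0,9.1,0,0,0,0,-0.122,0,9.1,0,0,0,0,-0.122,0,9.1,0,0,0,0,-0.122,0,9.1,0,0,0,0,-0.122,0,9.1,0,0,0,0,-0.122,0,9.1,0,0,0,0,-0.122,0,9.1],
)

```text
t: 2.85
eef_pos: [0.2598, -0.5684, 0.2309]
eef_rot: [-1.571, 0.03, -0.03]
contact_force: [-0.0, 0.5, -0.2]
finger_gap: 0.999
```

```bash
python3 -c "
from h import *
goal(.451,-.05,.231,-2.3)"
```

```text
pos [ 0.2598 -0.5684  0.2309] th -2.18 tilt 0.0 j6 -1.2 t 2.85 F [-0.   0.5 -0.2]
turn wy 0.0022 then shift cm (turned frame) [ 1.702e+01 -1.000e-02  5.257e+01] (present frame) [ 1.713e+01 -1.000e-02  5.253e+01]
```

Call:
apply_moves(
  moves=[1.1,0,3.5,0,0,0,9.1,1.1,0,3.5,0,0,0,9.1,1.1,0,3.5,0,0,0,9.1,1.1,0,3.5,0,0,0,9.1,1.1,0,3.5,0,0,0,9.1,1.1,0,3.5,0,0,0,9.1,1.1,0,3.5,0,0,0,9.1,1.1,0,3.5,0,0,0,9.1,1.1,0,3.5,0,0,0,9.1,1.1,0,3.5,0,0,0,9.1],
)

```text
t: 3.68
eef_pos: [0.3854, -0.222, 0.2311]
eef_rot: [-1.571, 0.034, -0.035]
contact_force: [0.8, 0.2, 0.7]
finger_gap: 0.997
```

Call:
apply_moves(
  moves=[1.2,0,3.5,0,0,0,9.1,1.2,0,3.5,0,0,0,9.1,1.2,0,3.5,0,0,0,9.1,1.2,0,3.5,0,0,0,9.1,1.2,0,3.5,0,0,0,9.1,0,0,0,0,0,0,9.1,0,0,0,0,0,0,9.1],
)

```text
t: 4.27
eef_pos: [0.4532, -0.0498, 0.231]
eef_rot: [-1.571, 0.031, -0.032]
contact_force: [-1.0, -0.8, 0.2]
finger_gap: 0.995
```

Run:
```python
from h import *
goal(.451,.019,.06,-2.3)
c=ctrl.read_camera('wrist'); save(c,'w2.png'); np.savez('w2.npz',**c)
print(-c['R'].T@c['t'],c['R'].round(2))
C=cloud(c);Z=C[...,2]; X,Y=C[...,0],C[...,1]
m=((Z>.05)&(Z<.07)&(X>.3)).astype(np.uint8)
k,lab,st,_=cv2.connectedComponentsWithStats(m)
for i in range(1,k):
    if st[i,4]<300: continue
    ys,xs=np.nonzero(lab==i); P=plane(c,np.c_[xs,ys],.06)[:,:2]
    print(st[i],cv2.minAreaRect(P.astype(np.float32)),np.median(Z[lab==i]))
print(np.median(Z[(Z<.02)&(Z>-.03)]))
```

```text
pos [ 0.4532 -0.0498  0.231 ] th -2.31 tilt 0.01 j6 -0.2 t 4.27 F [-1.  -0.8  0.2]
turn wy -0.0002 then shift cm (turned frame) [-0.5  17.1   6.86] (present frame) [-0.5  17.1   6.86]
[0.45570657 0.02170727 0.38508208] [[ 1.   -0.04  0.  ]
 [-0.04 -0.97  0.26]
 [-0.01 -0.26 -0.97]]
[ 227   58   66  102 6448] ((0.45091432332992554, 0.02058044821023941), (0.09928872436285019, 0.06470878422260284), 87.68721771240234) 0.06051943754663977
[ 132  186   91   66 1877] ((0.3505650758743286, -0.10641202330589294), (0.08578087389469147, 0.06523969769477844), 43.67886734008789) 0.06064410860612199
0.0003919791374051323
```

View pics/w2.png

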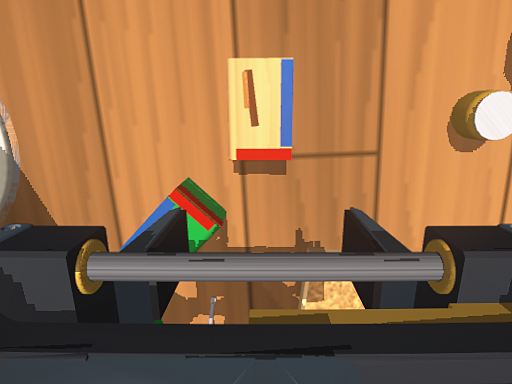

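Call:
apply_moves(
  moves=[-0.25,0,3.5,0,0,0,9.1,-0.25,0,3.5,0,0,0,9.1,0,3,0,0,0,0,9.1,0,3,0,0,0,0,9.1,0,3,0,0,0,0,9.1,0,2,0,0,0,0,9.1,0,0,0,0,0,0,9.1],
)

```text
t: 4.9
eef_pos: [0.4489, 0.0177, 0.1181]
eef_rot: [-1.57, 0.04, -0.032]
contact_force: [-1.8, 0.1, -0.2]
finger_gap: 0.999
```

Run:
```python
from h import *
goal(.451,.020,.046,-2.3)
c=ctrl.read_camera('wrist'); save(c,'w3.png')
c=ctrl.read_camera('side'); save(c,'s3.png')
```

```text
pos [0.4489 0.0177 0.1181] th -2.62 tilt 0.3 j6 -0.05 t 4.9 F [-1.8  0.1 -0.2]
turn wy -0.0056 then shift cm (turned frame) [0.2  7.21 0.24] (present frame) [0.24 7.21 0.24]
```

View pics/w3.png

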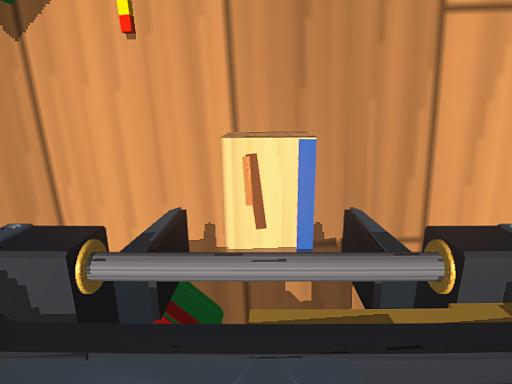

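The wrist picture shows the blank (cols 222–316, rows 133–248) centred between the jaws (inner faces near cols 185 and 345), so I go down.

Call:
apply_moves(
  moves=[0.1,1.5,0.1,0,0,0,9.1,0,1.5,0,0,0,0,9.1,0,1.5,0,0,0,0,9.1,0,1.5,0,0,0,0,9.1,0,1.2,0,0,0,0,9.1,0,0,0,0,0,0,9.1,0,0,0,0,0,0,9.1],
)

```text
t: 5.58
eef_pos: [0.4526, 0.0193, 0.05]
eef_rot: [-1.571, 0.034, -0.036]
contact_force: [0.5, -0.8, -0.6]
finger_gap: 0.997
```

Run:
```python
from h import *
goal(.451,.020,.046,-2.3)
```

```text
pos [0.4526 0.0193 0.05  ] th -2.56 tilt 0.05 j6 -0.04 t 5.58 F [ 0.5 -0.8 -0.6]
turn wy -0.0045 then shift cm (turned frame) [-0.16  0.4   0.07] (present frame) [-0.16  0.4   0.07]
```

Call:
apply_moves(
  moves=[-0.1,0.4,0,0,0,0,9.1,0,0,0,0,0,0,8,0,0,0,0,0,0,6.0,0,0,0,0,0,0,5.5,0,0,0,0,0,0,5.5,0,0,0,0,0,0,5.5,0,0,0,0,0,0,5.5,0,0,0,0,0,0,5.5],
  newtons=40,
)

```text
t: 6.25
eef_pos: [0.4511, 0.0198, 0.0452]
eef_rot: [-1.571, 0.034, -0.035]
contact_force: [0.5, 0.2, 6.1]
finger_gap: 0.724
```

Call:
apply_moves(
  moves=[0,0,0,0,0,0,5.5,0,0,0,0,0,0,5.5,0,-0.5,0,0,0,0,5.5,0,-1.5,0,0,0,0,5.5,0,-2,0,0,0,0,5.5,0,-2,0,0,0,0,5.5],
)

```text
t: 6.75
eef_pos: [0.4504, 0.0198, 0.1056]
eef_rot: [-1.57, 0.036, -0.033]
contact_force: [1.4, -0.9, -1.8]
finger_gap: 0.722
```

Run:
```python
from h import *
goal(.451,.020,.106,-2.3)
print(ctrl.sense()['finger_gap'])
c=ctrl.read_camera('wrist'); save(c,'w4.png')
c=ctrl.read_camera('side'); save(c,'s4.png'); C=cloud(c)
Z=C[...,2];m=(abs(C[...,0]-.45)<.06)&(abs(C[...,1]-.02)<.06)
h=cv2.cvtColor(c['img'],cv2.COLOR_RGB2HSV); b=m&(h[...,0]>105)&(h[...,0]<130)&(h[...,1]>130); print(b.sum(),Z[b].max() if b.any() else None)
```

```text
pos [0.4504 0.0198 0.1056] th -2.52 tilt 0.08 j6 -0.04 t 6.75 F [ 1.4 -0.9 -1.8]
turn wy -0.0038 then shift cm (turned frame) [ 0.06 -0.04  0.02] (present frame) [ 0.06 -0.04  0.02]
0.7216546550731721
50 0.2833183146617424
```

View pics/s4.png

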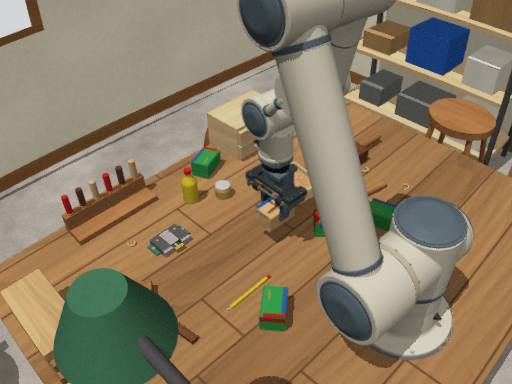

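Call:
apply_moves(
  moves=[0,-3,0,0,0,0,5.5,2.6,-1.2,2.3,0,0,0,5.5,2.6,-1.2,2.3,0,0,0,5.5,2.6,-1.2,2.3,0,0,0,5.5,2.6,-1.2,2.3,0,0,0,5.5,2.6,-1.2,2.3,0,0,0,5.5,2.6,-1.2,2.3,0,0,0,5.5,0,0,0,0,0,0,5.5,0,0,0,0,0,0,5.5],
)

```text
t: 7.6
eef_pos: [0.6137, 0.1518, 0.2063]
eef_rot: [-1.571, 0.033, -0.034]
contact_force: [-0.3, -0.2, -1.5]
finger_gap: 0.719
```

Run:
```python
from h import *
goal(.5,.27,.106,90)
c=ctrl.read_camera('wrist'); save(c,'w5.png'); np.savez('w5.npz',**c)
C=cloud(c); 
for o in ['fixture','bar']:
    for d in ctrl.recognise('wrist',o)[:3]:
        r,q=map(int,d['position']); print(o,round(d['conf'],2),r,q,C[r,q].round(3))
```

```text
pos [0.6137 0.1518 0.2063] th -2.43 tilt 0.02 j6 0.19 t 7.6 F [-0.3 -0.2 -1.5]
turn wy -1.6133 then shift cm (turned frame) [11.82 10.03 11.37] (present frame) [-11.86  10.02  11.32]
fixture 0.79 62 299 [0.654 0.269 0.02 ]
bar 0.76 65 259 [0.612 0.268 0.018]
```

View pics/w5.png

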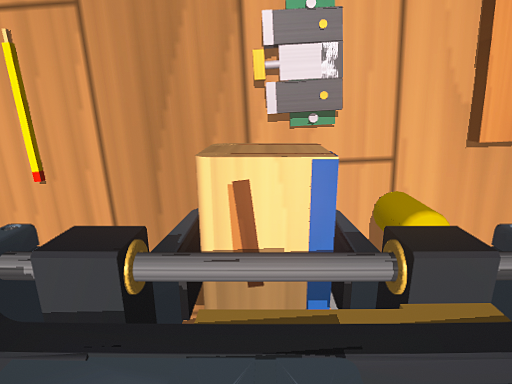

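Run:
```python
import cv2
a=cv2.imread('pics/w5.png')[0:135,235:360]; cv2.imwrite('pics/w5z.png',cv2.resize(a,None,fx=4.4,fy=4.4,interpolation=cv2.INTER_CUBIC))
```

```text
(no output)
```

View pics/w5z.png

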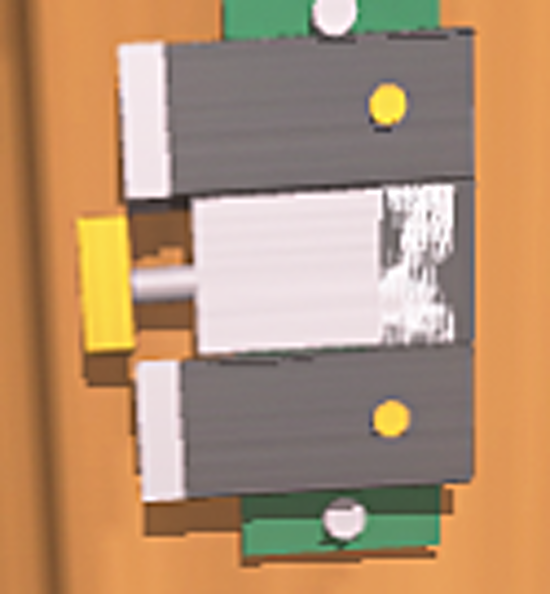

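Run:
```python
from h import *
c=dict(np.load('w5.npz'))
p=np.array([[118,45],[125,198],[136,363],[145,502],[77,217],[86,353]])/4.4-.4+np.array([235,0])
P=plane(c,p[:4],.02); B=plane(c,p[4:],.018); print(P.round(4),B.round(4))
d=P[0]-P[3]; print('stop-line yaw of fixture x', np.degrees(np.arctan2(d[1],d[0]))-90, 'span',np.hypot(*d[:2]),'mid',((P[0]+P[3])/2)[:2],((P[1]+P[2])/2)[:2])
print('bar mid',B.mean(0),np.linalg.norm(B[0]-B[1]))
C=cloud(c)
for q in p: print(C[int(q[1]),int(q[0])+3].round(3))
```

```text
[[0.6173 0.3186 0.02  ]
 [0.6175 0.2866 0.02  ]
 [0.6185 0.2504 0.02  ]
 [0.6193 0.2184 0.02  ]] [[0.6062 0.2834 0.018 ]
 [0.6067 0.2533 0.018 ]]
stop-line yaw of fixture x 1.1255918497294886 span 0.10026925607397894 mid [0.6183048  0.26849103] [0.61797321 0.26849878]
bar mid [0.6064583  0.26834113 0.018     ] 0.030065639883809628
[ 0.62   0.325 -0.001]
[0.621 0.287 0.021]
[0.621 0.25  0.019]
[0.622 0.219 0.02 ]
[0.609 0.287 0.001]
[0.61  0.254 0.018]
```

Call:
apply_moves(
  moves=[0,0,0,0,-0.12,0,5.5,0,0,0,0,-0.12,0,5.5,0,0,0,0,-0.12,0,5.5,0,0,0,0,-0.12,0,5.5,0,0,0,0,-0.12,0,5.5,0,0,0,0,-0.12,0,5.5,0,0,0,0,-0.12,0,5.5,0,0,0,0,-0.12,0,5.5,0,0,0,0,-0.12,0,5.5,0,0,0,0,-0.12,0,5.5],
)

```text
t: 8.58
eef_pos: [0.6118, 0.1499, 0.2064]
eef_rot: [-1.375, -0.901, 0.903]
contact_force: [-0.4, 0.8, -2.0]
finger_gap: 0.723
```

Call:
apply_moves(
  moves=[0,0,0,0,-0.11,0,5.5,0,0,0,0,-0.11,0,5.5,0,0,0,0,-0.11,0,5.5,0,0,0,0,-0.1,0,5.5,0,0,0,0,0,0,5.5,0,0,0,0,0,0,5.5],
)

```text
t: 9.08
eef_pos: [0.6121, 0.1501, 0.2066]
eef_rot: [-1.203, -1.217, 1.218]
contact_force: [0.4, -0.2, -1.3]
finger_gap: 0.722
```

Run:
```python
from h import *
goal(.525,.267,.08,91.1)
```

```text
pos [0.6121 0.1501 0.2066] th 90.65 tilt 0.05 j6 -1.44 t 9.08 F [ 0.4 -0.2 -1.3]
turn wy -0.0079 then shift cm (turned frame) [11.85 12.66  8.49] (present frame) [11.79 12.67  8.57]
```

Call:
apply_moves(
  moves=[0,0,2.8,0,-0.008,0,5.5,2,0,3,0,0,0,5.5,3,0,2.7,0,0,0,5.5,3.4,0,0,0,0,0,5.5,3.4,0,0,0,0,0,5.5,0,3,0,0,0,0,5.5,0,3,0,0,0,0,5.5,0,3,0,0,0,0,5.5,0,3,0,0,0,0,5.5,0,0.7,0,0,0,0,5.5],
)

```text
t: 9.92
eef_pos: [0.5226, 0.2658, 0.0759]
eef_rot: [-1.197, -1.218, 1.228]
contact_force: [-2.0, -1.1, -2.8]
finger_gap: 0.723
```

Call:
apply_moves(
  moves=[0,0,0,0,0,0,5.5,0,0,0,0,0,0,5.5],
)

```text
t: 10.08
eef_pos: [0.5254, 0.2669, 0.0808]
eef_rot: [-1.199, -1.225, 1.225]
contact_force: [-0.1, 0.2, -1.6]
finger_gap: 0.718
```

Run:
```python
from h import *
goal(.525,.267,.0465,91.1)
c=ctrl.read_camera('top'); save(c,'t6.png'); np.savez('t6.npz',**c)
c=ctrl.read_camera('side'); save(c,'s6.png'); np.savez('s6.npz',**c)
c=ctrl.read_camera('wrist'); save(c,'w6.png')
import cv2
a=cv2.imread('pics/s6.png')[180:330,100:300]; cv2.imwrite('pics/s6z.png',cv2.resize(a,None,fx=4,fy=4,interpolation=cv2.INTER_CUBIC))
a=cv2.imread('pics/t6.png')[120:240,120:280]; cv2.imwrite('pics/t6z.png',cv2.resize(a,None,fx=5,fy=5,interpolation=cv2.INTER_CUBIC))
```

```text
pos [0.5254 0.2669 0.0808] th 91.22 tilt 0.01 j6 -1.22 t 10.08 F [-0.1  0.2 -1.6]
turn wy 0.0021 then shift cm (turned frame) [0.01 3.43 0.04] (present frame) [0.01 3.43 0.04]
```

View pics/s6z.png

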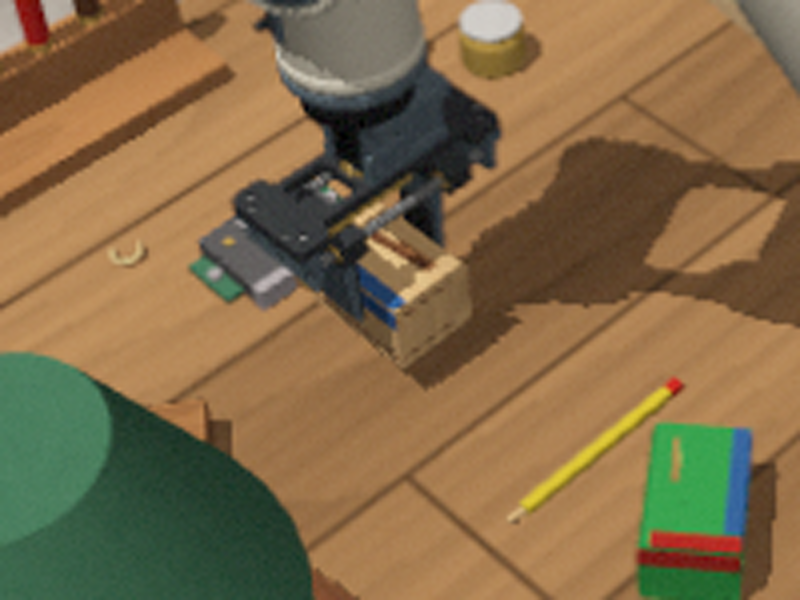

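View pics/t6z.png

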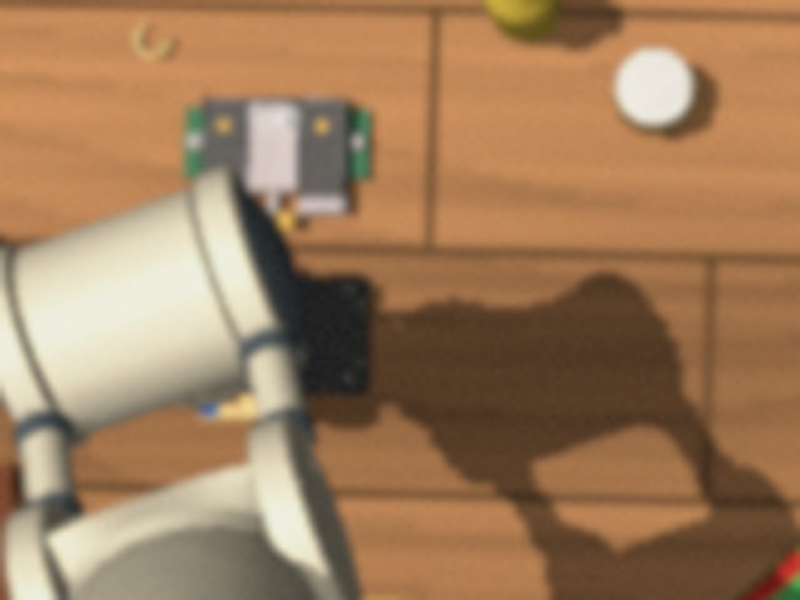

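View pics/w6.png

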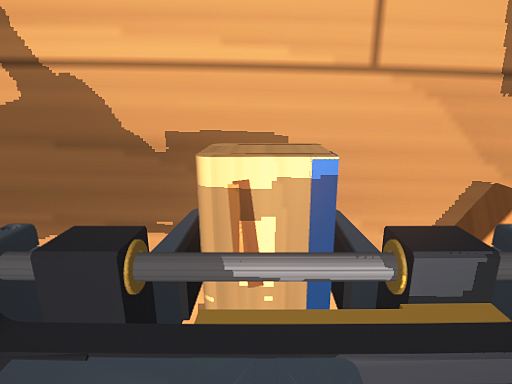

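Call:
apply_moves(
  moves=[0,1.2,0,0,0,0,5.5,0,1.2,0,0,0,0,5.5,0,1,0,0,0,0,5.5,0,0,0,0,0,0,5.5,0,0,0,0,0,0,5.5],
)

```text
t: 10.65
eef_pos: [0.5254, 0.267, 0.0463]
eef_rot: [-1.198, -1.226, 1.226]
contact_force: [0.3, 0.0, -1.7]
finger_gap: 0.723
```

Run:
```python
from h import *
goal(.568,.2676,.0465,91.1)
```

```text
pos [0.5254 0.267  0.0463] th 91.31 tilt 0.02 j6 -1.22 t 10.65 F [ 0.3  0.  -1.7]
turn wy 0.0037 then shift cm (turned frame) [-0.03 -0.02 -4.26] (present frame) [-0.04 -0.02 -4.26]
```

Call:
apply_moves(
  moves=[0,0,-1.4,0,0,0,5.5,0,0,-1.4,0,0,0,5.5,0,0,-0.4,0,0,0,5.5,0,0,-0.4,0,0,0,5.5,0,0,-0.3,0,0,0,5.5,0,0,0,0,0,0,5.5],
)

```text
t: 11.15
eef_pos: [0.5638, 0.2678, 0.046]
eef_rot: [-1.198, -1.226, 1.227]
contact_force: [-4.0, 0.1, 0.0]
finger_gap: 0.722
```

Call:
apply_moves(
  moves=[0,0,-0.2,0,0,0,5.5,0,0,-0.1,0,0,0,5.5,0,0,0,0,0,0,5.5],
)

```text
t: 11.4
eef_pos: [0.5667, 0.2678, 0.0458]
eef_rot: [-1.198, -1.226, 1.227]
contact_force: [-3.6, -0.9, 0.4]
finger_gap: 0.72
```

Call:
apply_moves(
  moves=[0,0,-0.1,0,0,0,5.5,0,0,-0.1,0,0,0,5.5,0,0,0,0,0,0,5.5],
)

```text
t: 11.65
eef_pos: [0.569, 0.2679, 0.0458]
eef_rot: [-1.198, -1.226, 1.227]
contact_force: [-4.9, -1.4, -0.2]
finger_gap: 0.719
```

Call:
apply_moves(
  moves=[0,0,-0.1,0,0,0,5.5,0,0,-0.1,0,0,0,5.5,0,0,0,0,0,0,5.5],
)

```text
t: 11.9
eef_pos: [0.5694, 0.2679, 0.0456]
eef_rot: [-1.196, -1.223, 1.228]
contact_force: [-13.0, -0.1, 4.5]
finger_gap: 0.719
```

The force jumped to 13 N and motion stopped, so the face is on the stops. I press slightly and hold.

Call:
apply_moves(
  moves=[0,0,-0.1,0,0,0,5.5,0,0,0,0,0,0,5.5,0,0,0,0,0,0,5.5,0,0,0,0,0,0,5.5,0,0,0,0,0,0,5.5,0,0,0,0,0,0,5.5],
)

```text
t: 12.4
eef_pos: [0.5695, 0.2679, 0.0455]
eef_rot: [-1.195, -1.222, 1.229]
contact_force: [-17.4, 1.2, 7.2]
finger_gap: 0.72
```

Run:
```python
from h import *
goal(.5,.2676,.0465,91.1)
c=ctrl.read_camera('side'); save(c,'s7.png')
a=cv2.imread('pics/s7.png')[200:280,130:230]; cv2.imwrite('pics/s7z.png',cv2.resize(a,None,fx=7,fy=7,interpolation=cv2.INTER_CUBIC))
c=ctrl.read_camera('top'); save(c,'t7.png')
a=cv2.imread('pics/t7.png')[130:220,140:240]; cv2.imwrite('pics/t7z.png',cv2.resize(a,None,fx=6,fy=6,interpolation=cv2.INTER_CUBIC))
```

```text
pos [0.5695 0.2679 0.0455] th 91.32 tilt 0.28 j6 -1.25 t 12.4 F [-17.4   1.2   7.2]
turn wy 0.0038 then shift cm (turned frame) [ 0.1  -0.1   6.95] (present frame) [ 0.13 -0.07  6.95]
```

View pics/s7z.png

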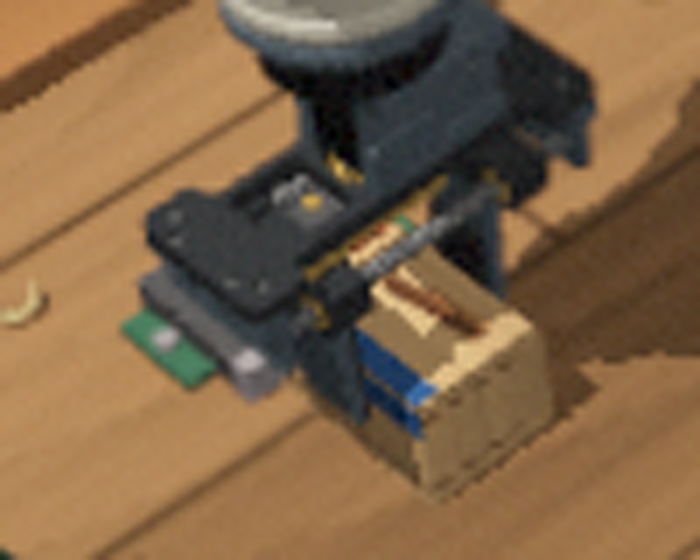

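View pics/t7z.png

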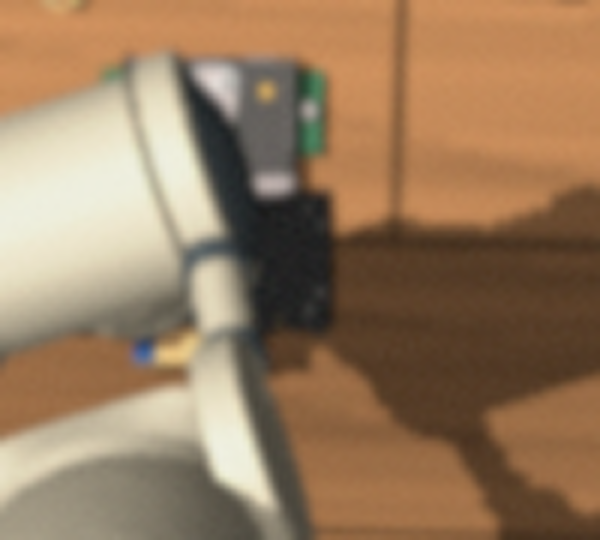

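Call:
apply_moves(
  moves=[0,0,0.5,0,0,0,5.5,0,0,1.5,0,0,0,5.5,0,0,2.5,0,0,0,5.5,0,0,2.5,0,0,0,5.5,0,0,0,0,0,0,5.5,0,0,0,0,0,0,5.5,0,-2,0,0,0,0,5.5,0,-2.5,0,0,0,0,5.5,0,0,0,0,0,0,5.5],
)

```text
t: 13.25
eef_pos: [0.5056, 0.2675, 0.0948]
eef_rot: [-1.201, -1.232, 1.221]
contact_force: [1.9, 0.7, -0.7]
finger_gap: 0.719
```

Call:
apply_moves(
  moves=[0,0,0,0,0.12,0,5.5,0,0,0,0,0.12,0,5.5,0,0,0,0,0.12,0,5.5,0,0,0,0,0.12,0,5.5,0,0,0,0,0.12,0,5.5,0,0,0,0,0.12,0,5.5,0,0,0,0,0.12,0,5.5,0,0,0,0,0.12,0,5.5,0,0,0,0,0.12,0,5.5,0,0,0,0,0.12,0,5.5],
)

```text
t: 14.08
eef_pos: [0.5036, 0.2667, 0.0909]
eef_rot: [-1.549, -0.306, 0.303]
contact_force: [-0.3, -0.9, -2.6]
finger_gap: 0.721
```

Call:
apply_moves(
  moves=[0,0,0,0,0.12,0,5.5,0,0,0,0,0.12,0,5.5,0,0,0,0,0.12,0,5.5,0,0,0,0,0,0,5.5,0,0,0,0,0,0,5.5],
)

```text
t: 14.5
eef_pos: [0.5031, 0.2666, 0.0909]
eef_rot: [-1.57, -0.031, 0.029]
contact_force: [-0.4, 0.0, -1.3]
finger_gap: 0.721
```

Run:
```python
from h import *
goal(.548,.268,.0465,1.1)
c=ctrl.read_camera('wrist'); save(c,'w8.png'); np.savez('w8.npz',**c)
c=ctrl.read_camera('side'); save(c,'s8.png'); np.savez('s8.npz',**c)
a=cv2.imread('pics/s8.png')[180:330,100:300]; cv2.imwrite('pics/s8z.png',cv2.resize(a,None,fx=4,fy=4,interpolation=cv2.INTER_CUBIC))
```

```text
pos [0.5031 0.2666 0.0909] th 2.16 tilt 0.07 j6 0.34 t 14.5 F [-0.4  0.  -1.3]
turn wy 0.0185 then shift cm (turned frame) [4.49 4.44 0.06] (present frame) [ 4.49  4.45 -0.03]
```

View pics/w8.png

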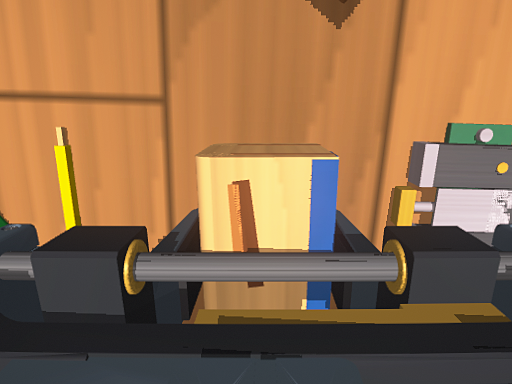

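View pics/s8z.png

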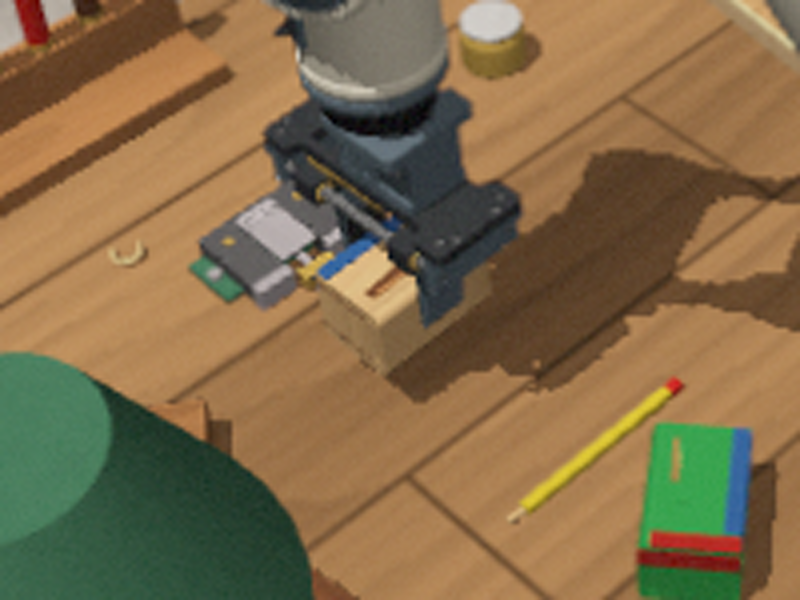

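Call:
apply_moves(
  moves=[2.2,0,0,0,0.018,0,5.5,2.2,1.2,0,0,0,0,5.5,0,1.2,0,0,0,0,5.5,0,1.2,0,0,0,0,5.5,0,0.8,0,0,0,0,5.5,0,0,0,0,0,0,5.5,0,0,0,0,0,0,5.5],
)

```text
t: 15.18
eef_pos: [0.5451, 0.2674, 0.0463]
eef_rot: [-1.571, -0.012, 0.015]
contact_force: [1.1, 0.4, -1.3]
finger_gap: 0.72
```

Run:
```python
from h import *
goal(.585,.268,.0465,1.1)
```

```text
pos [0.5451 0.2674 0.0463] th 0.99 tilt 0.09 j6 0.34 t 15.18 F [ 1.1  0.4 -1.3]
turn wy -0.002 then shift cm (turned frame) [ 3.99 -0.02 -0.02] (present frame) [ 3.99 -0.02 -0.01]
```

Call:
apply_moves(
  moves=[1.2,0,0,0,0,0,5.5,1.2,0,0,0,0,0,5.5,0.5,0,0,0,0,0,5.5,0.4,0,0,0,0,0,5.5,0.3,0,0,0,0,0,5.5,0,0,0,0,0,0,5.5],
)

```text
t: 15.68
eef_pos: [0.5816, 0.2681, 0.0468]
eef_rot: [-1.571, -0.012, 0.013]
contact_force: [-4.9, 1.0, -0.1]
finger_gap: 0.721
```

Call:
apply_moves(
  moves=[0.2,0,0,0,0,0,5.5,0.2,0,0,0,0,0,5.5,0,0,0,0,0,0,5.5],
)

```text
t: 15.93
eef_pos: [0.5851, 0.2681, 0.0467]
eef_rot: [-1.571, -0.011, 0.014]
contact_force: [-7.6, 1.2, 1.6]
finger_gap: 0.72
```

Call:
apply_moves(
  moves=[0.1,0,0,0,0,0,5.5,0.1,0,0,0,0,0,5.5,0,0,0,0,0,0,5.5],
)

```text
t: 16.18
eef_pos: [0.5853, 0.2681, 0.0464]
eef_rot: [-1.572, -0.008, 0.017]
contact_force: [-16.4, 2.3, 6.0]
finger_gap: 0.72
```

Call:
apply_moves(
  moves=[0.1,0,0,0,0,0,5.5,0,0,0,0,0,0,5.5,0,0,0,0,0,0,5.5,0,0,0,0,0,0,5.5,0,0,0,0,0,0,5.5,0,0,0,0,0,0,5.5],
)

```text
t: 16.68
eef_pos: [0.5854, 0.268, 0.0462]
eef_rot: [-1.572, -0.007, 0.018]
contact_force: [-20.5, 3.1, 6.2]
finger_gap: 0.719
```

Run:
```python
from h import *
goal(.5,.268,.0465,1.1)
c=ctrl.read_camera('wrist'); save(c,'w9.png'); np.savez('w9.npz',**c)
c=ctrl.read_camera('side'); save(c,'s9.png')
a=cv2.imread('pics/s9.png')[200:280,130:230]; cv2.imwrite('pics/s9z.png',cv2.resize(a,None,fx=7,fy=7,interpolation=cv2.INTER_CUBIC))
```

```text
pos [0.5854 0.268  0.0462] th 0.91 tilt 0.41 j6 0.32 t 16.68 F [-20.5   3.1   6.2]
turn wy -0.0034 then shift cm (turned frame) [-8.53 -0.03  0.16] (present frame) [-8.53  0.03  0.13]
```

View pics/w9.png

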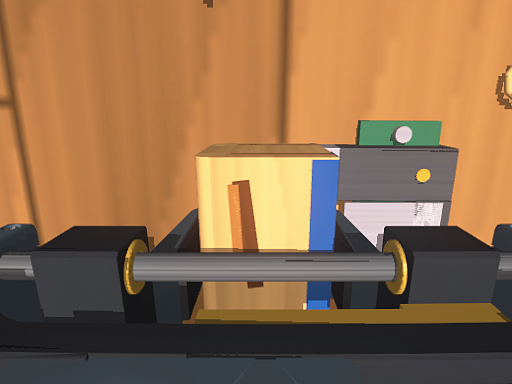

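View pics/s9z.png

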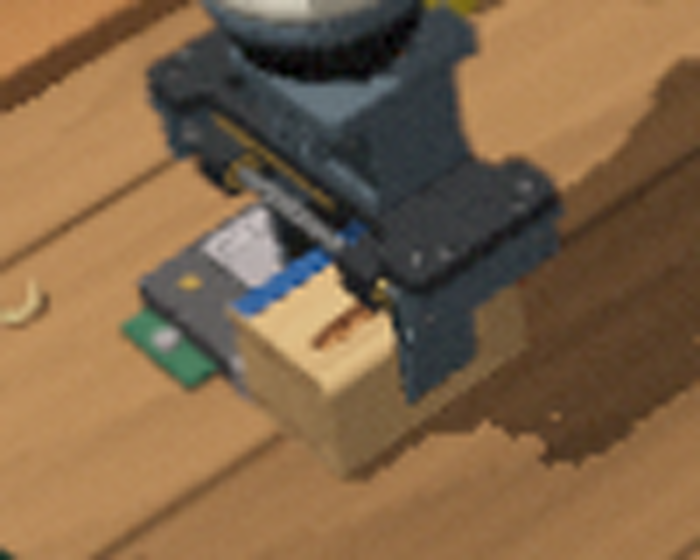

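The blue side meets both stops; the pencil and other things look undisturbed. I draw back, lift, and go look at the tray.

Call:
apply_moves(
  moves=[-0.5,0,0,0,0,0,5.5,-1.5,0,0,0,0,0,5.5,-2.5,0,0,0,0,0,5.5,-2,-1,0,0,0,0,5.5,0,-3,0,0,0,0,5.5,0,-3.5,0,0,0,0,5.5,0,-3.5,0,0,0,0,5.5,0,-3,-2,0,0,0,5.5,0,-1,-3.5,0,0,0,5.5,0,0,-4,0,0,0,5.5],
)

```text
t: 17.62
eef_pos: [0.5276, 0.1726, 0.2004]
eef_rot: [-1.569, -0.02, 0.009]
contact_force: [1.4, -0.5, -2.5]
finger_gap: 0.721
```

Call:
apply_moves(
  moves=[0.5,0,-3.9,0,0,0,5.5,0.5,0,-3.9,0,0,0,5.5,0.5,0,-3.9,0,0,0,5.5,0.5,0,-3.9,0,0,0,5.5,0.5,0,-3.9,0,0,0,5.5,0.5,0,-3.9,0,0,0,5.5,0.5,0,-3.9,0,0,0,5.5,0.5,0,-3.9,0,0,0,5.5,0.5,0,-3.9,0,0,0,5.5,0.5,0,-3.9,0,0,0,5.5],
)

```text
t: 18.45
eef_pos: [0.5821, -0.2194, 0.1972]
eef_rot: [-1.572, -0.013, 0.012]
contact_force: [1.7, 0.1, -0.9]
finger_gap: 0.725
```

Call:
apply_moves(
  moves=[0.5,0,-3.5,0,0,0,5.5,0.5,0,-3.5,0,0,0,5.5,0,0,-2,0,0,0,5.5,0,0,0,0,0,0,5.5,0,0,0,0,0,0,5.5],
)

```text
t: 18.87
eef_pos: [0.5933, -0.3082, 0.1967]
eef_rot: [-1.571, -0.012, 0.011]
contact_force: [-0.1, 0.1, -2.3]
finger_gap: 0.722
```

Run:
```python
from h import *
goal(.572,-.221,.2,81.5)
c=ctrl.read_camera('wrist'); save(c,'w10.png'); np.savez('w10.npz',**c)
c=ctrl.read_camera('top'); save(c,'t10.png'); np.savez('t10.npz',**c)
```

```text
pos [ 0.5933 -0.3082  0.1967] th 0.82 tilt 0.04 j6 -0.58 t 18.87 F [-0.1  0.1 -2.3]
turn wy -1.4082 then shift cm (turned frame) [ 8.31 -0.33  3.39] (present frame) [-2.   -0.33  8.75]
```

View pics/w10.png

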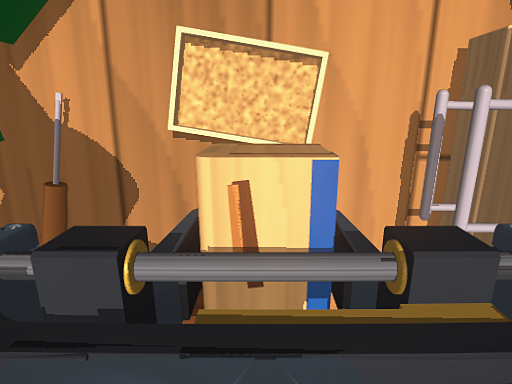

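View pics/t10.png

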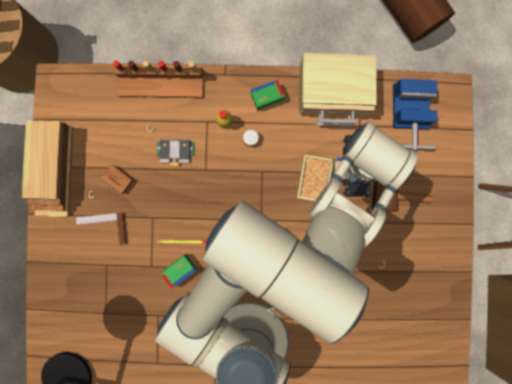

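Run:
```python
from h import *
c=dict(np.load('w10.npz'))
a=c['img'][10:150,155:345,::-1]; cv2.imwrite('pics/w10z.png',cv2.resize(a,None,fx=4,fy=4,interpolation=cv2.INTER_CUBIC))
P=plane(c,[[177,26],[328,51],[168,130]],.022); print(P.round(4))
l=P[1]-P[0]; w=P[0]-P[2]; print(np.linalg.norm(l),np.linalg.norm(w),np.degrees(np.arctan2(l[1],l[0])),np.degrees(np.arctan2(w[1],w[0])),'ctr',(P[1]+P[2])[:2]/2)
```

```text
[[ 0.5062 -0.1599  0.022 ]
 [ 0.6534 -0.1804  0.022 ]
 [ 0.4915 -0.2591  0.022 ]]
0.14861878125561837 0.10037243235838428 -7.961130782250602 81.56479770550281 ctr [ 0.57245012 -0.21979539]
```

View pics/w10z.png

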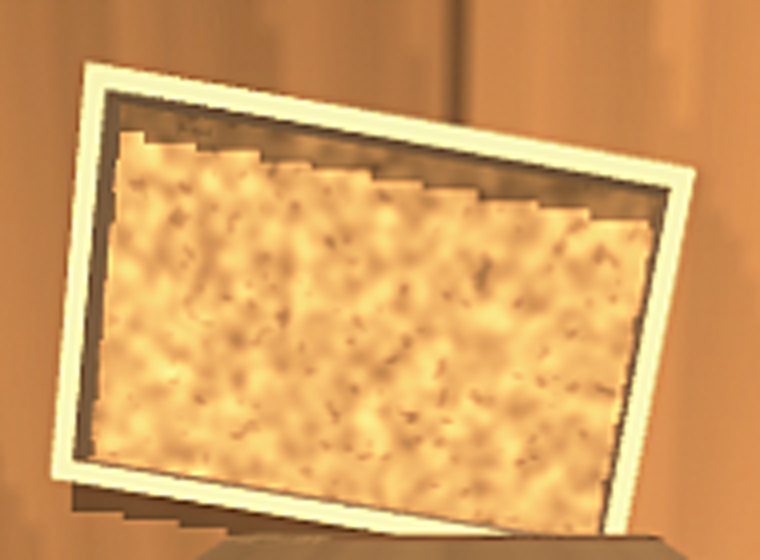

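Call:
apply_moves(
  moves=[0,0,0,0,-0.118,0,5.5,0,0,0,0,-0.118,0,5.5,0,0,0,0,-0.118,0,5.5,0,0,0,0,-0.118,0,5.5,0,0,0,0,-0.118,0,5.5,0,0,0,0,-0.118,0,5.5,0,0,0,0,-0.118,0,5.5,0,0,0,0,-0.118,0,5.5,0,0,0,0,-0.118,0,5.5,0,0,0,0,-0.118,0,5.5],
)

```text
t: 19.8
eef_pos: [0.5935, -0.3054, 0.1972]
eef_rot: [-1.361, -0.935, 0.934]
contact_force: [-0.7, 0.2, -2.2]
finger_gap: 0.72
```

Call:
apply_moves(
  moves=[0,0,0,0,-0.118,0,5.5,0,0,0,0,-0.113,0,5.5,2.7,0,1.1,0,0,0,5.5,2.7,0,1.1,0,0,0,5.5,2.7,0,1.1,0,0,0,5.5,0,0,0,0,0,0,5.5,0,0,0,0,0,0,5.5],
)

```text
t: 20.38
eef_pos: [0.5721, -0.2195, 0.1975]
eef_rot: [-1.273, -1.105, 1.105]
contact_force: [0.2, -0.5, -1.1]
finger_gap: 0.725
```

Run:
```python
from h import *
goal(.5725,-.2205,.0515,81.7)
```

```text
pos [ 0.5721 -0.2195  0.1975] th 81.94 tilt 0.01 j6 -1.89 t 20.38 F [ 0.2 -0.5 -1.1]
turn wy 0.0042 then shift cm (turned frame) [-0.1  14.6  -0.05] (present frame) [-0.1  14.6  -0.05]
```

Centred over the tray to 1 mm. Down to about 3 cm short, then a check.

Call:
apply_moves(
  moves=[-0.1,3,0,0,0,0,5.5,0,3,0,0,0,0,5.5,0,3,0,0,0,0,5.5,0,2,0,0,0,0,5.5,0,0,0,0,0,0,5.5,0,0,0,0,0,0,5.5],
)

```text
t: 20.88
eef_pos: [0.572, -0.2228, 0.0867]
eef_rot: [-1.272, -1.102, 1.103]
contact_force: [0.0, -0.7, -1.2]
finger_gap: 0.725
```

Run:
```python
from h import *
goal(.5725,-.2205,.0515,81.7)
c=ctrl.read_camera('wrist'); save(c,'w11.png')
c=ctrl.read_camera('side'); save(c,'s11.png')
a=cv2.imread('pics/s11.png')[120:240,220:380]; cv2.imwrite('pics/s11z.png',cv2.resize(a,None,fx=5,fy=5,interpolation=cv2.INTER_CUBIC))
```

```text
pos [ 0.572  -0.2228  0.0867] th 81.77 tilt 0.07 j6 -1.9 t 20.88 F [ 0.  -0.7 -1.2]
turn wy 0.0013 then shift cm (turned frame) [ 0.24  3.52 -0.01] (present frame) [ 0.24  3.52 -0.02]
```

View pics/w11.png

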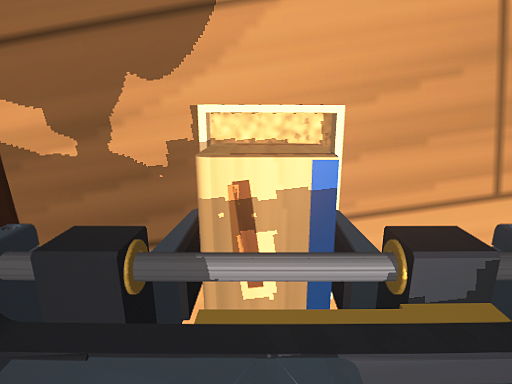

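View pics/s11z.png

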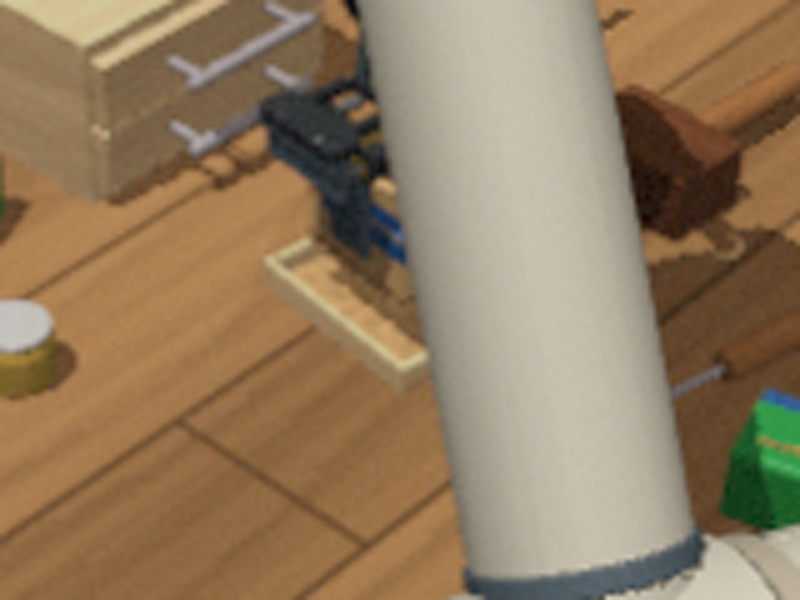

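Blank (cols 197–338) is aligned with the tray rim (cols 197–345). Lowering.

Call:
apply_moves(
  moves=[0.15,1,0,0,0,0,5.5,0,1,0,0,0,0,5.5,0,0.8,0,0,0,0,5.5,0,0.5,0,0,0,0,5.5,0,0.2,0,0,0,0,5.5,0,0,0,0,0,0,5.5],
)

```text
t: 21.48
eef_pos: [0.572, -0.2213, 0.0512]
eef_rot: [-1.273, -1.102, 1.103]
contact_force: [-0.1, 0.2, -1.9]
finger_gap: 0.721
```

Call:
apply_moves(
  moves=[0,0.1,0,0,0,0,5.5,0,0,0,0,0,0,5.5],
)

```text
t: 21.65
eef_pos: [0.5725, -0.2215, 0.051]
eef_rot: [-1.274, -1.103, 1.103]
contact_force: [-0.2, -0.2, -1.6]
finger_gap: 0.714
```

Call:
apply_moves(
  moves=[0,0.1,0,0,0,0,5.5,0,0,0,0,0,0,5.5,0,0,0,0,0,0,5.5],
)

```text
t: 21.9
eef_pos: [0.5724, -0.2214, 0.0501]
eef_rot: [-1.274, -1.103, 1.103]
contact_force: [-1.1, 0.5, -1.8]
finger_gap: 0.719
```

Call:
apply_moves(
  moves=[0,0.1,0,0,0,0,5.5,0,0,0,0,0,0,5.5,0,0,0,0,0,0,5.5],
)

```text
t: 22.15
eef_pos: [0.5725, -0.2214, 0.0495]
eef_rot: [-1.274, -1.103, 1.103]
contact_force: [-2.4, 1.1, 7.8]
finger_gap: 0.72
```

Contact with the floor (Fz rose from −1.8 to +7.8 N). I release slowly, then rise.

Call:
apply_moves(
  moves=[0,-0.05,0,0,0,0,5.5,0,0,0,0,0,0,6.6,0,0,0,0,0,0,7,0,0,0,0,0,0,8,0,0,0,0,0,0,9,0,0,0,0,0,0,9,0,0,0,0,0,0,9,0,0,0,0,0,0,9],
)

```text
t: 22.82
eef_pos: [0.5723, -0.2214, 0.0494]
eef_rot: [-1.274, -1.103, 1.103]
contact_force: [0.5, -0.9, 0.9]
finger_gap: 0.987
```

Run:
```python
from h import *
goal(.5725,-.2205,.2,81.7)
c=ctrl.read_camera('wrist'); save(c,'w12.png')
```

```text
pos [ 0.5723 -0.2214  0.0494] th 81.76 tilt 0.0 j6 -1.89 t 22.82 F [ 0.5 -0.9  0.9]
turn wy 0.0011 then shift cm (turned frame) [  0.09 -15.06  -0.  ] (present frame) [  0.09 -15.06  -0.  ]
```

View pics/w12.png

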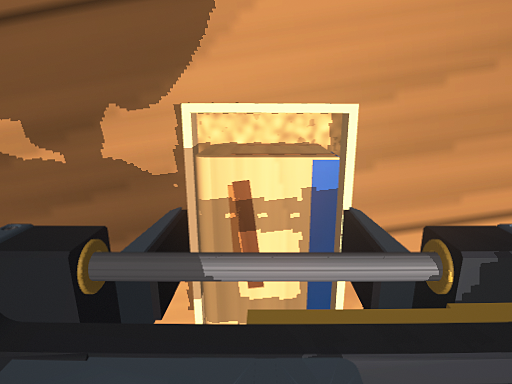

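The blank sits inside the tray walls (cols 197–338, rim 178–357) with both fingers clear. I rise straight up and back off so the tray can be seen.

Call:
apply_moves(
  moves=[0,-1,0,0,0,0,9,0,-1.5,0,0,0,0,9,0,-3,0,0,0,0,9,0,-3,0,0,0,0,9,0,-3,0,0,0,0,9,0,-3,0,0,0,0,9,0,-3,0,0,0,0,9,-3.5,0,0,0,0,0,9,-3.5,0,0,0,0,0,9,-3.5,0,0,0,0,0,9],
)

```text
t: 23.7
eef_pos: [0.5573, -0.3262, 0.2262]
eef_rot: [-1.275, -1.104, 1.104]
contact_force: [1.5, 0.1, -0.4]
finger_gap: 0.988
```

Call:
apply_moves(
  moves=[-3,0,3,0,0,0,9,-3,0,3,0,0,0,9,-3,0,3,0,0,0,9,0,0,0,0,0,0,9,0,0,0,0,0,0,9,0,0,0,0,0,0,9],
)

```text
t: 24.2
eef_pos: [0.4573, -0.4001, 0.2251]
eef_rot: [-1.275, -1.103, 1.102]
contact_force: [0.3, 0.6, -0.2]
finger_gap: 0.988
```

Run:
```python
from h import *
goal(.5725,-.2205,.2,81.7)
for n in ['top','side','wrist']:
    c=ctrl.read_camera(n); save(c,n+'13.png'); np.savez(n+'13.npz',**c)
    C=cloud(c); X,Y,Z=C[...,0],C[...,1],C[...,2]
    m=(np.hypot(X-.5725,Y+.2205)<.09)&(Z>.05)&(Z<.085)
    k,lab,st,_=cv2.connectedComponentsWithStats(m.astype(np.uint8))
    if k<2: continue
    i=1+np.argmax(st[1:,4]); ys,xs=np.nonzero(lab==i)
    r=cv2.minAreaRect(plane(c,np.c_[xs,ys],.065)[:,:2].astype(np.float32)); print(n,len(xs),r,np.median(Z[lab==i]))
    p=C[lab==i]; print(np.linalg.lstsq(np.c_[p[:,:2]-p[:,:2].mean(0),np.ones(len(p))],p[:,2],rcond=None)[0])
    o=dict(np.load(n+'1.npz'));
```

```text
pos [ 0.4573 -0.4001  0.2251] th 81.72 tilt 0.04 j6 -2.24 t 24.2 F [ 0.3  0.6 -0.2]
turn wy 0.0004 then shift cm (turned frame) [19.43  2.51 -8.81] (present frame) [19.43  2.51 -8.82]
top 598 ((0.5705633163452148, -0.2222873866558075), (0.06695841252803802, 0.10135234892368317), 81.45539855957031) 0.0632822594489615
[0.01031547 0.01031096 0.06351458]
side 470 ((0.568022608757019, -0.2108449637889862), (0.07865266501903534, 0.12055087089538574), 82.2734146118164) 0.06644236450301921
[ 0.02848449 -0.07330696  0.06479529]
wrist 1394 ((0.5393849611282349, -0.22059810161590576), (0.0741272121667862, 0.0465790294110775), 81.72418212890625) 0.06461134592985157
[0.06411773 0.06357766 0.06249147]
```

View pics/top13.png

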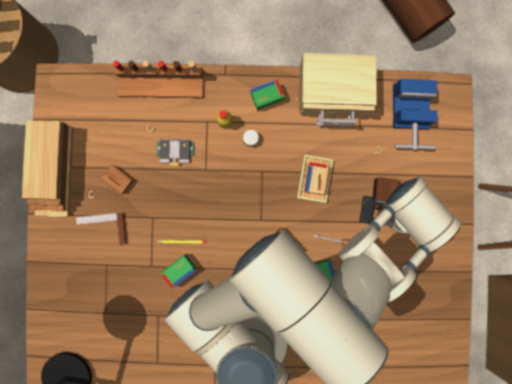

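View pics/side13.png

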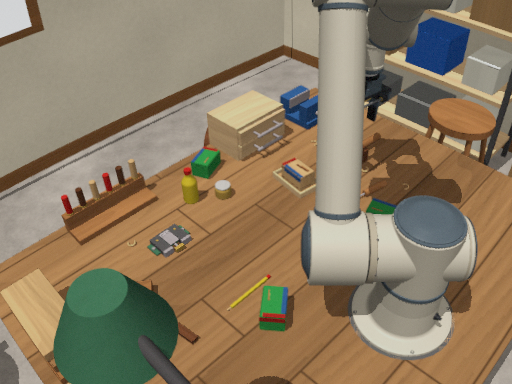

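Run:
```python
from h import *
c=dict(np.load('top13.npz')); o=dict(np.load('top1.npz'))
h=lambda c:(lambda H:(lambda m:(m.sum(),np.argwhere(m).mean(0)))((H[155:170,160:190,0]>18)&(H[155:170,160:190,0]<32)&(H[155:170,160:190,1]>150)))(cv2.cvtColor(c['img'],cv2.COLOR_RGB2HSV))
print('bar px before/after',h(o),h(c))
print(ctrl.sense()['contact_force'].round(2)); print(ctrl.sign_off())
```

```text
bar px before/after (np.int64(6), array([ 8.83333333, 16.33333333])) (np.int64(10), array([ 9. , 14.7]))
[-0.06  1.02  0.68]
the job is handed in; nothing more can be done
None
```

The blank is marked on both faces and is lying released in the tray. I handed the job in at about 24 s of the 59 s allowed; `sign_off` gives no verdict.

**Red end:** I pressed it until the motion stopped with the blank's face at the stops. The force rose from about 5 N to 17 N, and I held it for about 0.5 s. After drawing back, the wrist picture showed the bar out again.

**Blue side:** I turned the blank a quarter turn and pressed this side the same way. It stopped at the stop plane I had measured, at about 20 N, again held for about 0.5 s.

**Tray:** I lowered the blank until it touched the floor (vertical force went from −1.8 to +7.8 N), then opened the fingers and moved clear.

**Last checks:**
- **Position:** the top camera puts the blank's centre about 2 mm from the tray's centre and its angle within about 0.3° of the tray's. Its top is at about 64 mm, where 65 mm is expected.
- **Flatness:** the plane fitted to the blank's top tilts only 0.015 rad in the top picture. The side and wrist fits gave 0.08–0.09 rad, but those views are oblique or show only part of the blank.
- **Side-camera fit:** it put the centre about 10 mm off, because that view includes the blank's sides. I relied on the top view for both position and flatness.
- **Bar:** it looks sprung out in the pictures, but its travel was not measured.
- **Bystanders:** those in view look unmoved by eye; I did not measure them. The mallet and gouge were partly hidden in the last pictures, but the arm stayed well above them.

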